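# Fit the retaining bar across a vegetable cutter's top

## Task

Put the steel retaining bar on the vegetable cutter, knob side up: set its round eye over the tall stud with the bar lying on the machine's top, turned well away from the short bolt (more than 60 mm between slot and bolt), and let go of it. Then take the bar by its black knob, lift that end a little and, keeping the eye on the stud, swing it round towards the feed tube until the slot drops over the short bolt. Leave the bar lying flat on the machine's top with stud and bolt through it, and do not disturb the bowl, jar and spatula.

Things in the scene. Friction and masses are not known exactly. Their poses are not given: they have to be found in the camera images.
- machine: Fixed cream drive unit, 240 (x) by 270 (y) mm, left or right of the robot, yaw to 0.3 rad; flat metal top 70 mm above the table. Origin: centre of its underside. In its frame the stud is at x -80, y -40, the bolt at x 54 to 66, y -40, the feed tube at x 0, y -89 mm. The top on the +y side of the stud-bolt line is bare: lay the bar there; it comes in clockwise seen from above.
- stud_foot (a point): Foot of the tall stud's axis on the machine's top plate. Stud: plain dark steel, diameter 9.6 mm, upright, 40 mm tall above the plate, top 4 mm tapered. Same axes as the machine.
- bolt: The short bolt: dark steel, diameter 10 mm, upright, 14 mm tall above the top plate, top 3 mm tapered, no head. Origin: its foot on the top plate. Fixed. Its distance from the stud varies (134 to 146 mm).
- tube_top (a point): Centre of the top of the fixed grey upright feed tube, diameter 64 mm, 45 mm tall above the machine's top. The bar, seated straight on stud and bolt, clears it by only 0.7 mm at its side, so the tube is a stop for the swing: a bar touching it has its slot over the bolt.
- bar: Loose dark steel bar, 0.21-0.36 kg, 218 (x) by 32 (y) by 5 mm, flat on the table, knob up. Origin: mid-length, on the underside; +x from eye to knob. Eye (hole, diameter 13.5) at x -90, closed slot 30 (x) by 15 centred at x 50, knob at x 92. From x -55 to 25 two upright flanges, outer faces 32 apart, rise to 18 above the underside: pinch these; balance point within 10 mm of the origin.
- eye (a point): Centre of the bar's round eye, on the underside of the bar.
- slot (a point): Centre of the bar's slot, on the underside of the bar.
- knob (a point): Centre of the top of the bar's upright black cylindrical knob: diameter 16 mm (17 mm at the top), 34 mm tall, from 5 to 39 mm above the bar's underside.
- bowl: Loose steel bowl, rim diameter 120 mm, 55 mm high, beyond the work. Leave alone. Origin: centre of its underside.
- jar: Loose white jar with steel lid, diameter 72 mm, 110 mm high, to the robot's right. Leave alone. Origin: centre of its underside.
- spatula: Loose spatula lying on the table to the robot's left. Leave alone. Origin: under its middle; handle to its -x.
Things that resemble listed ones, but are neither listed nor needed, are in the scene too. Of the things shaped like the bar, the steel one is meant.

How it is judged:
By the outcome, as a careful person would: the job done as asked, in the order asked, and still so for the second after the job is handed in, with the robot touching nothing.
It also fails if it takes over 64 s, if anything falls off the work surface, if the arm or the gripper's body presses on something with over 40 N, if the wrist force passes 120 N, or if a joint passes its speed limit or range.

## Robot

A 7-joint arm with a two-finger parallel gripper is mounted at the origin on the work surface. World frame = base frame: x ahead of the robot, y to its left, z up, the work surface at z = 0. Lengths are in m, angles in rad, forces in N, time in s.
With the tool pointing down it reaches from about 0.425 to 0.925 m from the base axis. Payload 6.8 kg.
Tool frame: the origin (TCP) lies on the mounting face of the last link; the fingertips stand 173 mm ahead of it and the grasp point (between the pads) lies 155 mm ahead of it; z points along the fingers, y is the line along which they close (so a half turn about z gives the same grasp; the last joint's range is limited). The gripper opens to 85 mm and grips with 20 to 120 N. Pads are 22 mm wide; open, the fingers measure 114 mm over their backs; the gripper's body (76 mm by 85 mm) begins 54 mm behind the grasp point. The pads swing forward as they close: fully open they stand 13 mm farther back than shut.
Start: joints at [0.996, 0.477, 0.022, 1.555, -0.011, 1.109, -0.083], TCP at [0.304, -0.603, 0.405] pointing down, gripper open.
Joint ranges: [-2.96, 2.96], [-0.34, 2.1], [-1.41, 1.46], [0.24, 2.44], [-1.37, 4.51], [0.17, 1.92], [-2.96, 2.96]. Speed limits (rad/s): [2.39, 2.39, 3.14, 3.14, 3.14, 3.14, 3.14].

## Interface

Orientations are given as a rotation vector (axis times angle).
In Python, from bench import r gives the robot as it stands.
- The arm moves only by the tool arm_command, never from a script. Its argument "plan" is a list of rows, each an object of numbers: "claw": the closure, from 0 (fully open) to 1 (shut); "tx", "ty", "tz": the shift along the tool's x, y, z in m; "ax", "ay", "az": the turn, a rotation vector about the tool's x, y, z in degrees. A call has exactly 10 rows; each row shifts and turns the commanded pose from where the row before left it, along the tool's axes as they then stand; what a row does not reach is not made up. A row lasts 1/12 s, in which the tool goes at most 41.7 mm and 7.16 degrees, less where a joint would pass 70% of its speed; a pose out of reach is approached as far as the arm can. A call is refused whole if a number of a shift passes 0.0417 or a number of a turn 7.16, either way. A call with a gripper value outside its range is refused whole. The fingers move at their own pace and stop on an object; "squeeze" is the grip in N (left out, the last holds). Time passes only in rows, so rows that do not move let the fingers close, or fill a call up. It gives the time, the measured TCP pose, the force, the opening and the grip force at its end, in the units of the state.
- r.get_obs(): the state, without advancing time (a new reading comes with each control period).
- r.grab_frame(name): name is "scene" or "top"; returns the picture (420x560x3 uint8, red, green, blue); there is no depth.
- r.camera_model(name): a dict with "fx", "fy", "cx", "cy" (pixels), "position" and "orientation" of the camera in the world. Camera axes: x right, y up, looking along -z (the intrinsics and any distortion apply to the point x, -y, -z); pixel columns grow to the right and rows downward; lengths in m; the calibration is good to about 2 mm. A picture is of the moment at which its call begins. camera_model takes no time and is no camera call.
- r.hand_in(): hands the job in; it is judged then, once.
Trained networks look in the newest picture that a camera, given by its name, has taken for a name from the list of things; names that differ only in an ending like _2 or _b are one class to them, and where a whole thing is asked for, a point or a joint stands for the part that bears it (a point fixed in the world has none). Each returns a list of dicts, best first, with "confidence" (0 to 1); they miss things now and then, are a little off and sometimes report something else, mostly with a low value. They report only what shows in the picture. A call takes as long as a camera call. They do not tell look-alikes from the thing itself.
- r.boxes_of(target, camera): "location" ([x, y, z] in m, in the coordinates of the camera as it stood for that picture, good to about 4 mm: the middle of the surface that is visible of it).
- r.tip_of(target, camera): "location" ([x, y, z] in m, in the coordinates of the camera as it stood for that picture, good to about 4 mm: a listed point, or the origin of a listed thing).
The state is a dict: "clock": time; "joints": joint angles; "qvel": joint speeds; "tau": joint torques, N m; "tcp_pos": TCP position; "orientation": TCP orientation; "contact_force": force on the tool from outside, world axes, zero at the start; "moment": the same for the moment, N m; "grip_width": finger opening in m; "gripper_force": force on a finger pad.
Only numpy, scipy, OpenCV 4.12 (cv2) and the standard library are available. Lean on these libraries where they do the work, as an engineer would, in place of code of your own. Each camera call takes 0.05 s, during which the arm holds its last target. There are 200 camera calls.

## Working session

There is one attempt and no reset: what is moved stays moved. The work goes in short steps, Python scripts to look and compute and a tool call to move; the robot and the scene stay as the last step left them, time stands still between calls to the robot, and variables do not carry over. Pictures are saved under pics/ and viewed, at most 10 in all, crops included, and the job is handed in when it is done.

Besides the shell and the picture viewer there is one more tool, called after "Call:" as name(argument=value, ...), one argument or row to a line, values as JSON. arm_command: Moves the arm, as the interface text tells. Its arguments: {"type":"object","properties":{"plan":{"type":"array","items":{"type":"object","properties":{"claw":{"type":"number"},"tx":{"type":"number"},"ty":{"type":"number"},"tz":{"type":"number"},"ax":{"type":"number"},"ay":{"type":"number"},"az":{"type":"number"}}}},"squeeze":{"type":"number"}},"required":["plan"]}

```bash
mkdir -p pics; ls; python3 - <<'E'
from bench import r
import cv2,numpy as np
for n in("scene","top"):
    im=r.grab_frame(n); cv2.imwrite(f"pics/{n}0.png",im[:,:,::-1]); print(n,r.camera_model(n))
o=r.get_obs();print(o)
E
```

```text
pics
scene {'fx': 526.5068554441629, 'fy': 526.5068554441629, 'cx': 275.92929230694153, 'cy': 208.2209648772374, 'position': array([ 1.1499163 , -0.55890462,  1.39979417]), 'orientation': array([0.50151727, 0.21232745, 0.72470588])}
top {'fx': 437.5124679095486, 'fy': 437.5124679095486, 'cx': 282.6390050195934, 'cy': 208.11331924172205, 'position': array([0.33844877, 0.00605789, 1.55914412]), 'orientation': array([ 0.15760378, -0.1715149 , -1.61269167])}
{'clock': 0.1, 'joints': array([ 0.99592672,  0.47773139,  0.02233172,  1.55635344, -0.01151356,
        1.10927939, -0.08306683]), 'qvel': array([-1.37134474e-03, -1.43432120e-03,  9.35304426e-04, -3.78873032e-03,
       -1.05418135e-03,  1.04786904e-04, -8.09668095e-05]), 'tau': array([ 4.59991992e-03, -5.97768581e+01,  1.61397178e+00, -2.81956762e+01,
        1.28489966e-02,  5.04431926e-03, -3.96337759e-05]), 'tcp_pos': array([ 0.30365778, -0.60256534,  0.40381276]), 'orientation': array([-3.05487099e+00, -7.26285204e-01,  7.52567736e-04]), 'contact_force': array([-0.58756529, -0.80712488, -1.05129146]), 'moment': array([-0.01078629,  0.00344629, -0.0537243 ]), 'gripper_force': 0.0, 'grip_width': 0.08553439474833535}
```

View pics/scene0.png

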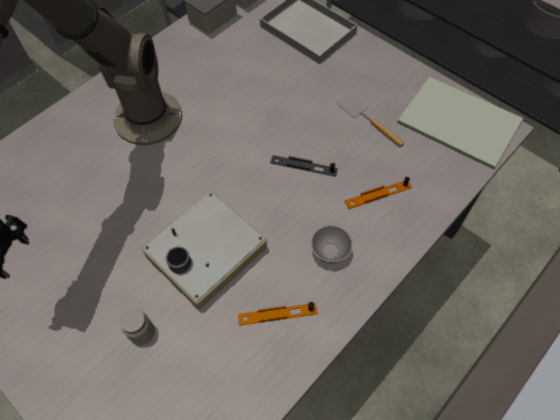

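View pics/top0.png

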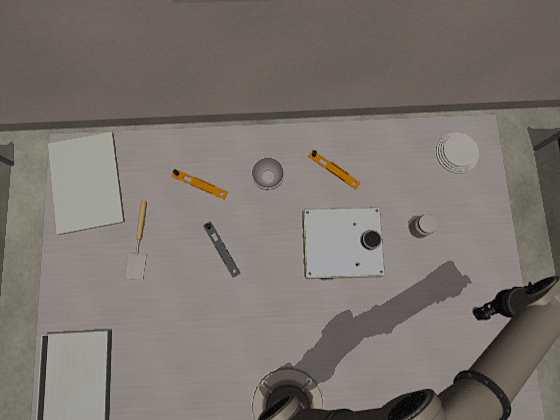

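The scene shows three bar-shaped things: the dark steel one at scene (304,165) / top (222,250), and orange ones at scene (378,193) / top (200,184) and scene (278,314) / top (334,169). The steel one is the target. The machine is at scene (205,247) / top (344,243).

```bash
cat > h.py <<'E'
from bench import r
import cv2,numpy as np
from scipy.spatial.transform import Rotation as R
def cam(n):
    c=r.camera_model(n); return c,R.from_rotvec(c['orientation']).as_matrix(),np.array(c['position'])
def unproj(n,uv,z):
    c,M,p=cam(n); d=M@np.array([(uv[0]-c['cx'])/c['fx'],-(uv[1]-c['cy'])/c['fy'],-1]); return p+d*(z-p[2])/d[2]
def proj(n,P):
    c,M,p=cam(n); q=M.T@(np.asarray(P)-p); return np.array([c['cx']+c['fx']*q[0]/-q[2],c['cy']+c['fy']*q[1]/q[2]])
def tips(t,n):
    c,M,p=cam(n); return [(round(d['confidence'],2),np.round(p+M@np.array(d['location']),4)) for d in r.tip_of(t,n)]
def crop(im,u,v,w,h,s): return cv2.resize(im[v:v+h,u:u+w],None,fx=s,fy=s,interpolation=cv2.INTER_CUBIC)
E
python3 - <<'E'
from h import *
print([k for k in r.camera_model("top")])
for t in("eye","slot","knob","bar","machine","stud_foot","bolt","tube_top"):
    for n in("scene","top"):
        for x in tips(t,n)[:3]: print(t,n,*x)
s=cv2.imread("pics/scene0.png");t=cv2.imread("pics/top0.png")
a=np.hstack([crop(s,255,130,100,70,4),crop(t,172,213,100,70,4)])
b=np.hstack([crop(s,140,190,133,107,3)[:320,:399],crop(t,288,195,133,107,3)[:320,:399]])
b=cv2.resize(b,(800,320))
cv2.imwrite("pics/m.png",np.vstack([a,b]))
E
```

```text
['fx', 'fy', 'cx', 'cy', 'position', 'orientation']
eye scene 0.82 [0.4536 0.1685 0.0012]
eye scene 0.73 [ 0.7337  0.2047 -0.0026]
eye scene 0.61 [ 7.487e-01 -2.826e-01 -6.000e-04]
eye top 0.74 [ 0.4456 -0.251   0.0746]
eye top 0.68 [ 7.524e-01 -2.829e-01 -1.000e-04]
eye top 0.58 [0.735  0.2051 0.0014]
slot scene 0.82 [ 0.5746  0.2294 -0.0013]
slot scene 0.72 [0.7982 0.3253 0.0009]
slot scene 0.7 [ 8.402e-01 -1.725e-01 -1.000e-04]
slot top 0.98 [0.5763 0.2334 0.0044]
slot top 0.88 [ 0.7948  0.3278 -0.0054]
slot top 0.59 [ 0.8379 -0.1744 -0.0011]
knob scene 0.92 [0.6119 0.254  0.0428]
knob scene 0.62 [0.8166 0.3642 0.0387]
knob scene 0.58 [ 0.8614 -0.1355  0.0377]
knob top 0.78 [ 0.861  -0.1427  0.0399]
knob top 0.66 [0.6084 0.2523 0.0396]
bar scene 0.97 [0.5312 0.2078 0.0011]
bar scene 0.79 [ 0.8049 -0.213   0.0037]
bar scene 0.75 [ 7.737e-01  2.832e-01 -6.000e-04]
bar top 0.97 [ 0.5266  0.2112 -0.0033]
bar top 0.67 [ 0.802  -0.2116  0.0017]
machine scene 0.61 [ 5.292e-01 -2.210e-01 -3.000e-04]
machine top 0.83 [ 0.5277 -0.2136  0.0007]
stud_foot top 0.72 [ 0.445  -0.2527  0.0739]
bolt scene 0.61 [ 7.952e-01  3.340e-02 -4.000e-04]
bolt scene 0.51 [0.6138 0.2559 0.0473]
bolt top 0.65 [0.4544 0.1686 0.0021]
bolt top 0.46 [0.5758 0.5    0.0009]
tube_top scene 0.8 [ 0.527  -0.3049  0.1149]
tube_top top 0.91 [ 0.5219 -0.3029  0.115 ]
tube_top top 0.69 [0.6133 0.2528 0.0388]
tube_top top 0.27 [0.5749 0.2347 0.0042]
```

View pics/m.png

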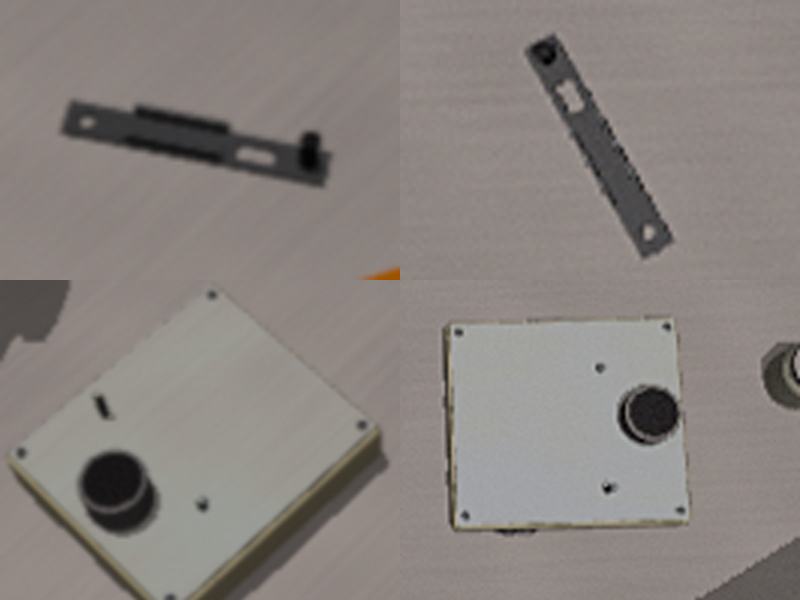

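The crop confirms the steel bar: grey, with eye at top about (234,271), slot (214.5,237) and knob (208,226). The stud is at about scene (173,229) / top (358,264), the bolt at scene (207,264) / top (355,224) and the tube at top (371,240). I'll refine these next.

```bash
cat >> h.py <<'E'
def blob(g,u,v,rad,dark):
    """intensity-weighted centroid of the dark/bright blob near (u,v)"""
    ys,xs=np.mgrid[int(v)-rad:int(v)+rad+1,int(u)-rad:int(u)+rad+1]
    w=g[ys,xs].astype(float); m=np.median(w); w=(m-w if dark else w-m); w[w<0.4*w.max()]=0
    return np.array([(w*xs).sum(),(w*ys).sum()])/w.sum()
E
python3 - <<'E'
from h import *
s=cv2.imread("pics/scene0.png",0);t=cv2.imread("pics/top0.png",0)
for nm,n,g,u,v,rad,d,z in [("eye","top",t,234.2,271,4,0,.0025),("slot","top",t,214.5,237,6,0,.0025),("eye","scene",s,277,160,4,0,.0025),("slot","scene",s,319,169,6,0,.0025),("bolt","top",t,355,224,4,1,.077),("bolt","scene",s,207,264.3,4,1,.077),("stud","top",t,358,264,4,1,.09),("stud","scene",s,174,232,7,1,.09)]:
    b=blob(g,u,v,rad,d); print(nm,n,np.round(b,2),np.round(unproj(n,b,z),4))
# tube top edges
for n,g in(("top",t),("scene",s)):
    P=proj(n,[.5245,-.304,.115]); print(n,P)
print(t[255:275,350:368]); print(s[224:245,165:184])
E
```

```text
eye top [234.23 270.92] [0.4488 0.1658 0.0025]
slot top [213.77 237.06] [0.5728 0.2359 0.0025]
eye scene [276.79 159.82] [0.4536 0.1672 0.0025]
slot scene [318.59 170.04] [0.5805 0.2278 0.0025]
bolt top [353.92 223.75] [ 0.5845 -0.2569  0.077 ]
bolt scene [206.97 264.79] [ 0.5887 -0.2603  0.077 ]
stud top [356.85 264.08] [ 0.4455 -0.2531  0.09  ]
stud scene [173.52 231.75] [ 0.4502 -0.257   0.09  ]
top [371.37804778 238.88024874]
scene [177.06870071 255.20638287]
[[164 163 159 162 162 162 161 160 161 161 161 163 163 162 159 162 162 160]
 [160 160 161 163 161 161 161 160 161 160 160 160 161 163 162 162 162 163]
 [161 162 163 159 164 162 162 163 163 161 159 161 160 158 160 160 161 160]
 [161 164 159 162 161 162 160 159 161 161 162 159 161 161 161 162 164 162]
 [161 162 159 162 161 161 163 162 161 161 162 161 159 161 161 161 160 161]
 [163 160 160 162 161 162 162 163 164 160 162 161 163 163 161 161 161 162]
 [163 161 161 162 164 163 146 165 166 167 164 160 161 161 161 162 162 160]
 [161 160 161 162 164 149 137 141 151 141 162 162 160 162 160 163 160 161]
 [164 162 162 163 168 107 144  5
[... 1870 characters left out ...]
 149 136 113 108 115 118 136 149 151 150 152
  151]
 [149 149 149 150 149 151 150 150 149 147 146 146 147 149 150 151 151 150
  150]
 [150 149 150 150 150 150 150 150 150 150 151 151 150 151 151 151 151 151
  151]
 [149 150 150 151 150 151 150 150 151 151 151 150 151 150 152 151 152 152
  151]
 [150 150 151 150 151 150 150 150 151 150 152 150 151 151 151 152 151 151
  150]
 [151 150 150 150 151 151 151 151 151 151 150 152 151 151 152 152 151 151
  150]
 [151 150 151 151 151 152 151 151 151 151 152 151 152 152 153 151 151 151
  151]
 [150 151 151 150 151 151 151 151 151 150 152 153 152 152 151 151 151 152
  153]
 [151 151 151 150 151 151 151 151 152 152 152 153 152 150 150 151 153 153
  152]]
```

Call:
arm_command(
  plan=[
    {"claw": 0, "tx": 0.027, "ty": -0.0297},
    {"tx": 0.027, "ty": -0.0297},
    {"tx": 0.027, "ty": -0.0297},
    {"tx": 0.027, "ty": -0.0297},
    {"tx": 0.027, "ty": -0.0297},
    {"tx": 0.027, "ty": -0.0297},
    {"tx": 0.027, "ty": -0.0297},
    {"tx": 0.027, "ty": -0.0297},
    {"tx": 0.027, "ty": -0.0297},
    {"tx": 0.027, "ty": -0.0297},
  ],
  squeeze=60,
)

```text
invalid input at $.plan[0]: expected keys claw, tx, ty, tz, ax, ay, az
```

Call:
arm_command(
  plan=[
    {"tx": 0.027, "ty": -0.0297},
    {"tx": 0.027, "ty": -0.0297},
    {"tx": 0.027, "ty": -0.0297},
    {"tx": 0.027, "ty": -0.0297},
    {"tx": 0.027, "ty": -0.0297},
    {"tx": 0.027, "ty": -0.0297},
    {"tx": 0.027, "ty": -0.0297},
    {"tx": 0.027, "ty": -0.0297},
    {"tx": 0.027, "ty": -0.0297},
    {"tx": 0.027, "ty": -0.0297},
  ],
)

```text
invalid input at $.plan[0]: expected keys claw, tx, ty, tz, ax, ay, az
```

```bash
cat >> h.py <<'E'
def st():
    o=r.get_obs(); M=R.from_rotvec(o['orientation']).as_matrix()
    print("t",round(o['clock'],2),"tcp",np.round(o['tcp_pos'],4),"yaw",round(np.arctan2(M[1,0],M[0,0]),4),"z",np.round(M[:,2],3),"F",np.round(o['contact_force'],1),"w",round(o['grip_width'],4),"g",round(o['gripper_force'],1))
    print(" q",np.round(o['joints'],2)); return o,M
def to(P,yaw,M,o):
    """shift (tool axes, m) and turn (deg) to vertical-tool target"""
    d=M.T@(np.array(P)-o['tcp_pos']); T=R.from_euler('z',yaw).as_matrix()@np.diag([1,-1,-1.])
    print(" shift",np.round(d,4),"turn",np.round(R.from_matrix(M.T@T).as_rotvec(degrees=True),2))
E
python3 -c "
from h import *
o,M=st(); to([.530,.209,.177],.49,M,o)"
```

```text
t 0.9 tcp [ 0.3038 -0.6028  0.4047] yaw 0.4668 z [-0.  0. -1.] F [0.2 0.1 0.2] w 0.0854 g 0.0
 q [ 1.    0.48  0.02  1.56 -0.01  1.11 -0.08]
 shift [ 0.5673 -0.6231  0.2277] turn [-0.   -0.   -1.33]
```

Call:
arm_command(
  plan=[
    {"claw": 0, "tx": 0.027, "ty": -0.0297, "tz": 0, "ax": 0, "ay": 0, "az": 0},
    {"claw": 0, "tx": 0.027, "ty": -0.0297, "tz": 0, "ax": 0, "ay": 0, "az": 0},
    {"claw": 0, "tx": 0.027, "ty": -0.0297, "tz": 0, "ax": 0, "ay": 0, "az": 0},
    {"claw": 0, "tx": 0.027, "ty": -0.0297, "tz": 0, "ax": 0, "ay": 0, "az": 0},
    {"claw": 0, "tx": 0.027, "ty": -0.0297, "tz": 0, "ax": 0, "ay": 0, "az": 0},
    {"claw": 0, "tx": 0.027, "ty": -0.0297, "tz": 0, "ax": 0, "ay": 0, "az": 0},
    {"claw": 0, "tx": 0.027, "ty": -0.0297, "tz": 0, "ax": 0, "ay": 0, "az": 0},
    {"claw": 0, "tx": 0.027, "ty": -0.0297, "tz": 0, "ax": 0, "ay": 0, "az": 0},
    {"claw": 0, "tx": 0.027, "ty": -0.0297, "tz": 0, "ax": 0, "ay": 0, "az": 0},
    {"claw": 0, "tx": 0.027, "ty": -0.0297, "tz": 0, "ax": 0, "ay": 0, "az": 0},
  ],
  squeeze=60,
)

```text
clock: 1.73
tcp_pos: [0.4113, -0.2142, 0.4051]
orientation: [3.056, 0.726, 0.001]
contact_force: [1.4, -0.5, -0.6]
grip_width: 0.0852
gripper_force: 0.0
```

Call:
arm_command(
  plan=[
    {"claw": 0, "tx": 0.027, "ty": -0.0297, "tz": 0, "ax": 0, "ay": 0, "az": 0},
    {"claw": 0, "tx": 0.027, "ty": -0.0297, "tz": 0, "ax": 0, "ay": 0, "az": 0},
    {"claw": 0, "tx": 0.027, "ty": -0.0297, "tz": 0, "ax": 0, "ay": 0, "az": 0},
    {"claw": 0, "tx": 0.027, "ty": -0.0297, "tz": 0, "ax": 0, "ay": 0, "az": 0},
    {"claw": 0, "tx": 0.027, "ty": -0.0297, "tz": 0, "ax": 0, "ay": 0, "az": 0},
    {"claw": 0, "tx": 0.027, "ty": -0.0297, "tz": 0, "ax": 0, "ay": 0, "az": 0},
    {"claw": 0, "tx": 0.027, "ty": -0.0297, "tz": 0, "ax": 0, "ay": 0, "az": 0},
    {"claw": 0, "tx": 0.027, "ty": -0.0297, "tz": 0, "ax": 0, "ay": 0, "az": 0},
    {"claw": 0, "tx": 0.027, "ty": -0.0297, "tz": 0, "ax": 0, "ay": 0, "az": 0},
    {"claw": 0, "tx": 0, "ty": 0, "tz": 0, "ax": 0, "ay": 0, "az": 0},
  ],
)

```text
clock: 2.57
tcp_pos: [0.5083, 0.1404, 0.4056]
orientation: [-3.048, -0.741, -0.006]
contact_force: [0.1, 0.3, 0.8]
grip_width: 0.0855
gripper_force: 0.0
```

```bash
python3 -c "
from h import *
o,M=st(); to([.530,.209,.177],.49,M,o)"
```

```text
t 2.57 tcp [0.5083 0.1404 0.4056] yaw 0.4769 z [ 0.002  0.006 -1.   ] F [0.1 0.3 0.8] w 0.0855 g 0.0
 q [-0.    0.27 -0.46  1.88  0.13  1.02 -1.61]
 shift [ 0.0496 -0.0501  0.229 ] turn [-0.23 -0.28 -0.75]
```

Call:
arm_command(
  plan=[
    {"claw": 0, "tx": 0.017, "ty": -0.017, "tz": 0.03, "ax": 0, "ay": 0, "az": -0.8},
    {"claw": 0, "tx": 0.0165, "ty": -0.0165, "tz": 0.03, "ax": 0, "ay": 0, "az": 0},
    {"claw": 0, "tx": 0.016, "ty": -0.0165, "tz": 0.03, "ax": 0, "ay": 0, "az": 0},
    {"claw": 0, "tx": 0, "ty": 0, "tz": 0.03, "ax": 0, "ay": 0, "az": 0},
    {"claw": 0, "tx": 0, "ty": 0, "tz": 0.03, "ax": 0, "ay": 0, "az": 0},
    {"claw": 0, "tx": 0, "ty": 0, "tz": 0.025, "ax": 0, "ay": 0, "az": 0},
    {"claw": 0, "tx": 0, "ty": 0, "tz": 0.02, "ax": 0, "ay": 0, "az": 0},
    {"claw": 0, "tx": 0, "ty": 0, "tz": 0.015, "ax": 0, "ay": 0, "az": 0},
    {"claw": 0, "tx": 0, "ty": 0, "tz": 0, "ax": 0, "ay": 0, "az": 0},
    {"claw": 0, "tx": 0, "ty": 0, "tz": 0, "ax": 0, "ay": 0, "az": 0},
  ],
)

```text
clock: 3.4
tcp_pos: [0.529, 0.1989, 0.1944]
orientation: [3.051, 0.748, -0.002]
contact_force: [0.4, 0.5, -0.4]
grip_width: 0.0855
gripper_force: 0.0
```

```bash
python3 - <<'E'
from h import *
o,M=st(); to([.530,.209,.177],.49,M,o)
s=r.grab_frame("scene")[:,:,::-1];t=r.grab_frame("top")[:,:,::-1]
cv2.imwrite("pics/g1.png",np.hstack([crop(s,255,110,100,100,4),crop(t,172,193,100,100,4)]))
E
```

```text
t 3.4 tcp [0.529  0.1989 0.1944] yaw 0.4807 z [-0.001 -0.001 -1.   ] F [ 0.4  0.5 -0.4] w 0.0855 g 0.0
 q [-0.19  0.61 -0.37  1.95  0.35  0.65 -1.86]
 shift [ 0.0056 -0.0085  0.0174] turn [-0.    0.08 -0.53]
```

View pics/g1.png

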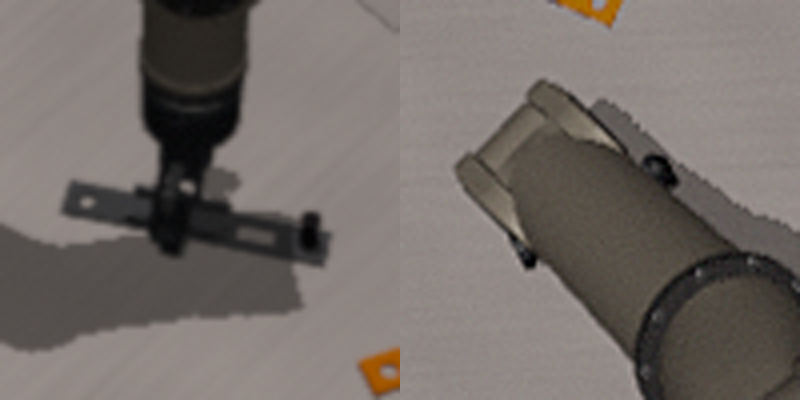

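The gripper straddles the bar at the flanges (scene about (298,165)), and the eye is visible to the scene camera at about (277,160). I'll descend and close.

Call:
arm_command(
  plan=[
    {"claw": 0, "tx": 0.0056, "ty": -0.0085, "tz": 0, "ax": 0, "ay": 0, "az": -0.5},
    {"claw": 0, "tx": 0, "ty": 0, "tz": 0.009, "ax": 0, "ay": 0, "az": 0},
    {"claw": 0, "tx": 0, "ty": 0, "tz": 0.0085, "ax": 0, "ay": 0, "az": 0},
    {"claw": 0, "tx": 0, "ty": 0, "tz": 0, "ax": 0, "ay": 0, "az": 0},
    {"claw": 1, "tx": 0, "ty": 0, "tz": 0, "ax": 0, "ay": 0, "az": 0},
    {"claw": 1, "tx": 0, "ty": 0, "tz": 0, "ax": 0, "ay": 0, "az": 0},
    {"claw": 1, "tx": 0, "ty": 0, "tz": 0, "ax": 0, "ay": 0, "az": 0},
    {"claw": 1, "tx": 0, "ty": 0, "tz": 0, "ax": 0, "ay": 0, "az": 0},
    {"claw": 1, "tx": 0, "ty": 0, "tz": 0, "ax": 0, "ay": 0, "az": 0},
    {"claw": 1, "tx": 0, "ty": 0, "tz": 0, "ax": 0, "ay": 0, "az": 0},
  ],
  squeeze=60,
)

```text
clock: 4.33
tcp_pos: [0.5304, 0.2091, 0.1777]
orientation: [3.048, 0.761, 0.001]
contact_force: [-0.8, -1.0, 5.3]
grip_width: 0.0306
gripper_force: 61.1
```

```bash
python3 - <<'E'
from h import *
o,M=st()
g=cv2.cvtColor(r.grab_frame("scene"),cv2.COLOR_RGB2GRAY)
b=blob(g,276.8,159.8,4,0); e=unproj("scene",b,.0025);print(b,e)
print("tool-frame offset eye",M.T@(e-o['tcp_pos']))
E
```

```text
t 4.33 tcp [0.5304 0.2091 0.1777] yaw 0.4892 z [ 0.001 -0.    -1.   ] F [-0.8 -1.   5.3] w 0.0306 g 61.1
 q [-0.21  0.64 -0.36  1.94  0.37  0.62 -1.88]
[276.69447853 157.08957055] [0.44592483 0.17503836 0.0025    ]
tool-frame offset eye [-0.09067274 -0.00964735  0.1751643 ]
```

Call:
arm_command(
  plan=[
    {"claw": 1, "tx": 0, "ty": 0, "tz": -0.02, "ax": 0, "ay": 0, "az": 0},
    {"claw": 1, "tx": 0, "ty": 0, "tz": -0.035, "ax": 0, "ay": 0, "az": 0},
    {"claw": 1, "tx": 0, "ty": 0, "tz": -0.035, "ax": 0, "ay": 0, "az": 0},
    {"claw": 1, "tx": 0, "ty": 0, "tz": -0.035, "ax": 0, "ay": 0, "az": 0},
    {"claw": 1, "tx": -0.0084, "ty": 0.015, "tz": -0.015, "ax": 0, "ay": 0, "az": 0},
    {"claw": 1, "tx": -0.0168, "ty": 0.03, "tz": 0, "ax": 0, "ay": 0, "az": 0},
    {"claw": 1, "tx": -0.0168, "ty": 0.03, "tz": 0, "ax": 0, "ay": 0, "az": 0},
    {"claw": 1, "tx": -0.0168, "ty": 0.03, "tz": 0, "ax": 0, "ay": 0, "az": 0},
    {"claw": 1, "tx": -0.0168, "ty": 0.03, "tz": 0, "ax": 0, "ay": 0, "az": 0},
    {"claw": 1, "tx": -0.0168, "ty": 0.03, "tz": 0, "ax": 0, "ay": 0, "az": 0},
  ],
)

```text
clock: 5.22
tcp_pos: [0.5252, 0.0185, 0.3166]
orientation: [-3.048, -0.761, 0.002]
contact_force: [0.0, -0.0, -3.7]
grip_width: 0.0305
gripper_force: 60.6
```

Call:
arm_command(
  plan=[
    {"claw": 1, "tx": -0.0168, "ty": 0.03, "tz": 0, "ax": 0, "ay": 0, "az": 0},
    {"claw": 1, "tx": -0.0168, "ty": 0.03, "tz": 0, "ax": 0, "ay": 0, "az": 0},
    {"claw": 1, "tx": -0.0168, "ty": 0.03, "tz": 0, "ax": 0, "ay": 0, "az": 0},
    {"claw": 1, "tx": -0.0168, "ty": 0.03, "tz": 0, "ax": 0, "ay": 0, "az": 0},
    {"claw": 1, "tx": -0.0168, "ty": 0.03, "tz": 0, "ax": 0, "ay": 0, "az": 0},
    {"claw": 1, "tx": -0.0168, "ty": 0.03, "tz": 0, "ax": 0, "ay": 0, "az": -2},
    {"claw": 1, "tx": -0.008, "ty": 0.015, "tz": 0, "ax": 0, "ay": 0, "az": -3},
    {"claw": 1, "tx": 0, "ty": 0, "tz": 0, "ax": 0, "ay": 0, "az": -1.9},
    {"claw": 1, "tx": 0, "ty": 0, "tz": 0, "ax": 0, "ay": 0, "az": 0},
    {"claw": 1, "tx": 0, "ty": 0, "tz": 0, "ax": 0, "ay": 0, "az": 0},
  ],
)

```text
clock: 6.05
tcp_pos: [0.5219, -0.2027, 0.3165]
orientation: [-2.996, -0.941, 0.001]
contact_force: [-0.4, -0.0, -2.0]
grip_width: 0.0301
gripper_force: 60.6
```

```bash
python3 - <<'E'
from h import *
o,M=st(); to([.5216,-.2035,.300],.61,M,o)
s=r.grab_frame("scene")[:,:,::-1];t=r.grab_frame("top")[:,:,::-1]
cv2.imwrite("pics/s2.png",s);cv2.imwrite("pics/t2.png",t)
u,v=proj("scene",[.448,-.255,.12]).astype(int); U,V=proj("top",[.448,-.255,.12]).astype(int);print(u,v,U,V)
cv2.imwrite("pics/g2.png",np.hstack([crop(s,u-30,v-40,80,80,5),crop(t,U-40,V-40,80,80,5)]))
E
```

```text
t 6.05 tcp [ 0.5219 -0.2027  0.3165] yaw 0.6089 z [-0.001  0.001 -1.   ] F [-0.4 -0.  -2. ] w 0.0301 g 60.6
 q [ 0.55  0.42 -0.36  1.9   0.19  0.86 -0.87]
 shift [-0.0008  0.0005  0.0165] turn [-0.09  0.02 -0.06]
171 225 358 262
```

View pics/g2.png

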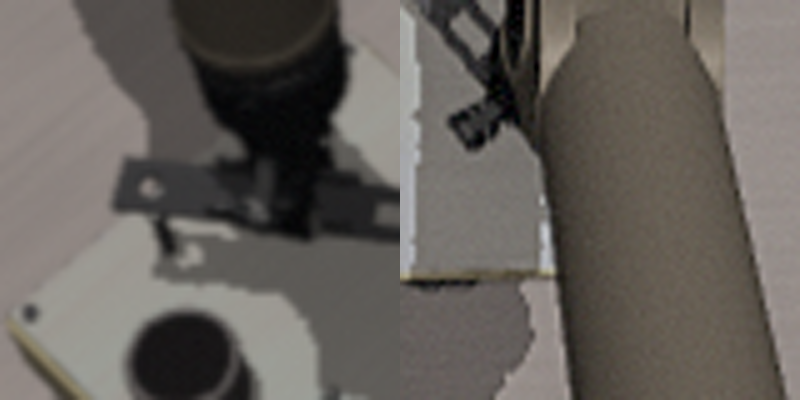

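```bash
python3 - <<'E'
from h import *
g=cv2.imread("pics/s2.png",0); o,M=st()
print(g[216:230,163:180])
b=blob(g,171.2,222.6,3,0)
z=o['tcp_pos'][2]-.1777+.0025
for bb in(b,(171.2,222.6)):
    e=unproj("scene",bb,z); print(bb,e, "kin",o['tcp_pos']+M@[-.0899,0,0])
    d=np.array([.4502,-.257])-e[:2]; print("need",d,M[:2,:2].T@d)
print(tips("eye","scene")[:3],tips("stud_foot","scene")[:2])
# where should the eye show, if centred over the scene-derived stud
print(proj("scene",[.4502,-.257,z]))
E
```

```text
t 6.15 tcp [ 0.5223 -0.2019  0.3169] yaw 0.6108 z [-0.001  0.001 -1.   ] F [ 0.3  0.4 -3.4] w 0.0307 g 60.6
 q [ 0.55  0.42 -0.36  1.9   0.19  0.86 -0.87]
[[136 135 116  96  98 104 102  88  76  74  75  75  76  76  79  79  83]
 [137 131 105  72  65  65  64  63  62  63  64  65  66  67  70  72  78]
 [136 124  92  63  59  58  58  59  56  58  57  58  59  59  58  59  62]
 [134 118  85  60  58  57  54  53  52  51  55  57  58  58  58  58  58]
 [132 105  69  57  57  54  57  73  68  54  54  56  57  57  57  55  57]
 [128  97  63  57  57  56  84 116 104  75  60  56  56  56  57  57  56]
 [118  86  60  57  57  67 108 128 111  90  75  59  57  56  55  56  56]
 [108  72  59  58  58  65  97 117 110 102  83  60  56  57  56  56  57]
 [103  67  57  58  56  57  68  80  89  79  62  57  56  57  55  56  57]
 [ 91  59  54  56  55  57  57  59  61  58  56  56  56  56  56  56  56]
 [ 94  62  54  56  57  55  53  52  53  55  54  55  55  57  56  56  56]
 [115  95  88  92  96  93  84  70  68  61  49  51  58  58  56  54  55]
 [133 132 133 140 146 145 134 109  93  75  47  64  89  94  92  86  78]
 [136 142 148 151 151 152 149 129  89  50  39  82 126 143 144 136 127]]
[170.45507812 222.28125   ] [ 0.44946649 -0.25494964  0.14165508] kin [ 0.448661   -0.2534232   0.31686423]
need [ 0.00073351 -0.00205036] [-0.00057505  0.00210031]
(171.2, 222.6) [ 0.45173326 -0.25423492  0.14165508] kin [ 0.448661   -0.2534232   0.31686423]
need [-0.00153326 -0.00276508] [-0.00284186  0.00138577]
[(0.83, array([ 0.45  , -0.2537,  0.1407])), (0.64, array([ 0.7519, -0.2833,  0.0028])), (0.61, array([ 0.7327,  0.2013, -0.0041]))] [(0.97, array([ 0.4462, -0.2563,  0.0668])), (0.35, array([ 0.583 ,  0.4992, -0.0017]))]
[170.06951935 222.92379592]
```

Call:
arm_command(
  plan=[
    {"claw": 1, "tx": -0.001, "ty": 0.002, "tz": 0.008, "ax": 0, "ay": 0, "az": 0},
    {"claw": 1, "tx": 0, "ty": 0, "tz": 0.008, "ax": 0, "ay": 0, "az": 0},
    {"claw": 1, "tx": 0, "ty": 0, "tz": 0.006, "ax": 0, "ay": 0, "az": 0},
    {"claw": 1, "tx": 0, "ty": 0, "tz": 0.004, "ax": 0, "ay": 0, "az": 0},
    {"claw": 1, "tx": 0, "ty": 0, "tz": 0.002, "ax": 0, "ay": 0, "az": 0},
    {"claw": 1, "tx": 0, "ty": 0, "tz": 0.002, "ax": 0, "ay": 0, "az": 0},
    {"claw": 1, "tx": 0, "ty": 0, "tz": 0.001, "ax": 0, "ay": 0, "az": 0},
    {"claw": 1, "tx": 0, "ty": 0, "tz": 0.001, "ax": 0, "ay": 0, "az": 0},
    {"claw": 1, "tx": 0, "ty": 0, "tz": 0, "ax": 0, "ay": 0, "az": 0},
    {"claw": 1, "tx": 0, "ty": 0, "tz": 0, "ax": 0, "ay": 0, "az": 0},
  ],
)

```text
clock: 7.08
tcp_pos: [0.5228, -0.2053, 0.2854]
orientation: [2.996, 0.943, 0.001]
contact_force: [0.2, -0.2, -3.1]
grip_width: 0.0304
gripper_force: 60.6
```

```bash
python3 - <<'E'
from h import *
o,M=st(); z=o['tcp_pos'][2]-.1777; print("underside",z)
s=r.grab_frame("scene")[:,:,::-1]; cv2.imwrite("pics/s3.png",s)
u,v=proj("scene",[.450,-.257,z]);print(u,v); u,v=int(u),int(v)
cv2.imwrite("pics/g3.png",crop(s,u-30,v-30,60,60,10))
print(s[v-9:v+9,u-9:u+9].mean(2).astype(int))
E
```

```text
t 7.08 tcp [ 0.5228 -0.2053  0.2854] yaw 0.6098 z [ 0. -0. -1.] F [ 0.2 -0.2 -3.1] w 0.0304 g 60.6
 q [ 0.54  0.46 -0.35  1.92  0.21  0.8  -0.89]
underside 0.10771635185423709
172.30640711210657 228.7536072508027
[[135 134 134 135 136 138 135 110  83  80  79  80  82  84  87  90  91  90]
 [134 133 135 136 137 137 135 110  84  79  80  90 104 101  92  90  90  91]
 [134 134 136 137 137 136 133 109  82  79  93 116 135 128 104  92  91  91]
 [135 136 136 134 125 119 118  99  76  82 107 131 141 142 127 104  92  91]
 [136 137 136 125  96  73  74  70  65  80  94 105 113 122 125 105  86  84]
 [137 137 135 119  87  63  59  59  59  61  63  65  67  70  71  69  67  66]
 [136 137 133 107  71  58  58  58  57  55  56  56  58  59  59  58  59  59]
 [135 135 128  97  64  57  56  54  55  61  70  67  59  57  57  58  59  58]
 [135 132 117  86  60  57  54  50  75  94  99  93  74  58  57  57  56  58]
 [135 133 109  74  60  58  54  53  96 108  91  92  81  59  57  57  57  56]
 [136 136 110  70  58  58  54  56  63  56  46  58  62  58  57  57  57  56]
 [141 139 105  65  57  57  58  62  54  43  42  49  56  57  56  57  57  56]
 [146 130  91  61  56  56  57  57  55  56  54  53  54  57  57  57  57  57]
 [148 120  78  60  56  55  55  55  54  53  55  56  55  57  57  57  55  57]
 [150 131 107  96  93  84  78  77  66  52  46  47  48  52  53  54  55  53]
 [151 149 147 146 144 134 125 122  97  67  45  29  37  70  71  68  66  56]
 [151 151 151 150 149 148 147 137 111  88  68  46  59 102 106 108 100  75]
 [151 151 150 150 150 150 147 123  96  90  83  75  97 114 117 131 117  91]]
```

View pics/g3.png

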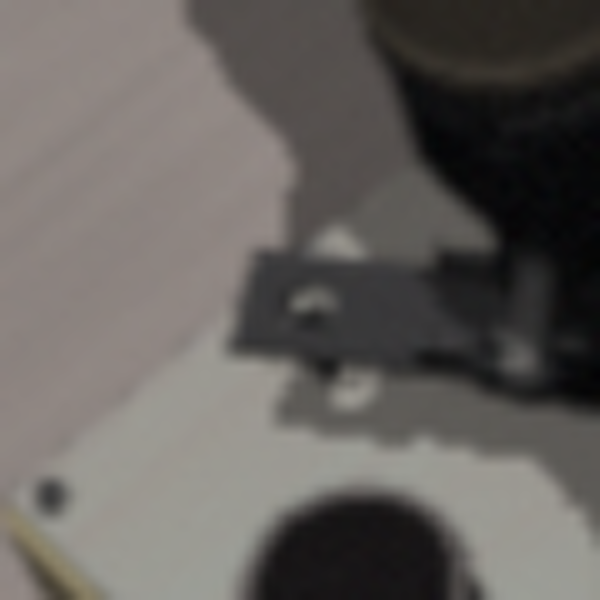

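The eye is at about scene (173.0,228.2). The dark stud tip shows in its lower part, about (173,229.6), so the eye needs to go a little image-down.

```bash
python3 - <<'E'
from h import *
o,M=st()
a=unproj("scene",(173,228.2),.1127)
for b in((172.7,228.8),(172.5,228.6),(173,229)):
    d=unproj("scene",b,.1127)-a; print(d*1e3,M.T@d*1e3)
print(a, unproj("scene",(172.7,229.1),.11))
E
```

```text
t 7.13 tcp [ 0.5228 -0.2053  0.2854] yaw 0.6099 z [ 0. -0. -1.] F [-0.5  0.2 -3.1] w 0.03 g 60.6
 q [ 0.54  0.46 -0.35  1.92  0.21  0.8  -0.89]
[ 0.8074591  -1.82800047  0.        ] [-3.85093167e-01  1.96093825e+00  5.81938335e-04]
[-0.08102675 -1.78310211  0.        ] [-1.08769497e+00  1.41525195e+00  2.13224606e-04]
[ 1.90192929 -1.68490478  0.        ] [5.94033863e-01 2.47049830e+00 1.00873002e-03]
[ 0.45281503 -0.25569405  0.1127    ] [ 0.45287622 -0.25752232  0.11      ]
```

Shift tool y by about 1.8 mm and tool x by -0.3 mm, then descend gently.

Call:
arm_command(
  plan=[
    {"claw": 1, "tx": -0.0003, "ty": 0.0018, "tz": 0, "ax": 0, "ay": 0, "az": 0},
    {"claw": 1, "tx": 0, "ty": 0, "tz": 0.001, "ax": 0, "ay": 0, "az": 0},
    {"claw": 1, "tx": 0, "ty": 0, "tz": 0.001, "ax": 0, "ay": 0, "az": 0},
    {"claw": 1, "tx": 0, "ty": 0, "tz": 0.001, "ax": 0, "ay": 0, "az": 0},
    {"claw": 1, "tx": 0, "ty": 0, "tz": 0.001, "ax": 0, "ay": 0, "az": 0},
    {"claw": 1, "tx": 0, "ty": 0, "tz": 0.001, "ax": 0, "ay": 0, "az": 0},
    {"claw": 1, "tx": 0, "ty": 0, "tz": 0.001, "ax": 0, "ay": 0, "az": 0},
    {"claw": 1, "tx": 0, "ty": 0, "tz": 0, "ax": 0, "ay": 0, "az": 0},
    {"claw": 1, "tx": 0, "ty": 0, "tz": 0, "ax": 0, "ay": 0, "az": 0},
    {"claw": 1, "tx": 0, "ty": 0, "tz": 0, "ax": 0, "ay": 0, "az": 0},
  ],
)

```text
clock: 7.97
tcp_pos: [0.523, -0.2068, 0.2787]
orientation: [-2.996, -0.943, 0.002]
contact_force: [-2.8, 1.9, -3.9]
grip_width: 0.0305
gripper_force: 60.6
```

```bash
python3 - <<'E'
from h import *
o,M=st(); print("moment",o['moment'])
s=r.grab_frame("scene")[:,:,::-1]; u,v=172,229
print(s[v-9:v+9,u-9:u+9].mean(2).astype(int))
E
```

```text
t 7.97 tcp [ 0.523  -0.2068  0.2787] yaw 0.6097 z [-0.001  0.001 -1.   ] F [-2.8  1.9 -3.9] w 0.0305 g 60.6
 q [ 0.54  0.47 -0.34  1.92  0.22  0.79 -0.89]
moment [ 0.47765891  0.80187645 -0.35106661]
[[134 134 135 135 138 138 135 110  83  79  81  88  92  91  91  90  90  91]
 [134 135 135 137 137 137 134 110  82  80  96 116 117 104  93  91  91  91]
 [135 136 136 137 133 133 132 108  82  96 124 142 144 129 104  92  91  91]
 [135 137 138 136 121 114 113  97  84 113 136 141 142 141 118  93  92  91]
 [137 137 136 131 101  71  69  71  75  89 106 112 114 121 105  87  86  85]
 [137 136 135 120  86  63  60  60  60  63  65  67  67  68  67  69  70  69]
 [136 135 132 107  73  58  57  57  55  55  54  57  58  59  59  59  59  59]
 [136 134 126  99  68  57  56  53  55  53  48  54  57  57  57  58  58  58]
 [134 134 121  88  61  58  55  48  60  60  50  61  64  59  58  57  57  57]
 [136 138 125  90  62  57  56  61  59  45  34  62  71  62  58  55  57  57]
 [142 143 115  75  59  57  59  80  71  35  30  53  68  63  58  57  57  56]
 [148 141 106  66  57  58  59  67  59  43  42  52  57  58  58  57  57  57]
 [148 131  92  61  56  56  57  57  56  55  56  53  54  57  57  57  57  58]
 [148 120  78  62  59  56  54  53  53  53  55  57  56  57  55  55  56  56]
 [149 130 107  99  96  92  84  67  54  50  47  49  51  51  51  54  54  55]
 [150 149 147 145 145 143 131 102  75  65  54  48  57  59  57  58  55  50]
 [152 151 150 150 149 148 139 111  92  87  82  90 104 107 102  89  75  66]
 [151 151 150 149 149 148 124  97  90  89  92 114 137 144 135 110  90  88]]
```

The stud has entered the eye, with a small side force. I'll relieve it and continue down.

Call:
arm_command(
  plan=[
    {"claw": 1, "tx": -0.0003, "ty": -0.0008, "tz": 0.001, "ax": 0, "ay": 0, "az": 0},
    {"claw": 1, "tx": 0, "ty": 0, "tz": 0.002, "ax": 0, "ay": 0, "az": 0},
    {"claw": 1, "tx": 0, "ty": 0, "tz": 0.002, "ax": 0, "ay": 0, "az": 0},
    {"claw": 1, "tx": 0, "ty": 0, "tz": 0.002, "ax": 0, "ay": 0, "az": 0},
    {"claw": 1, "tx": 0, "ty": 0, "tz": 0.002, "ax": 0, "ay": 0, "az": 0},
    {"claw": 1, "tx": 0, "ty": 0, "tz": 0.002, "ax": 0, "ay": 0, "az": 0},
    {"claw": 1, "tx": 0, "ty": 0, "tz": 0.002, "ax": 0, "ay": 0, "az": 0},
    {"claw": 1, "tx": 0, "ty": 0, "tz": 0.001, "ax": 0, "ay": 0, "az": 0},
    {"claw": 1, "tx": 0, "ty": 0, "tz": 0, "ax": 0, "ay": 0, "az": 0},
    {"claw": 1, "tx": 0, "ty": 0, "tz": 0, "ax": 0, "ay": 0, "az": 0},
  ],
)

```text
clock: 8.85
tcp_pos: [0.5227, -0.2065, 0.265]
orientation: [-2.997, -0.943, 0.0]
contact_force: [-2.5, 1.4, -2.9]
grip_width: 0.0304
gripper_force: 60.8
```

```bash
python3 -c "
from h import *
o,M=st(); print('under',o['tcp_pos'][2]-.1777,'Ftool',M.T@o['contact_force'],'moment',o['moment'])"
```

```text
t 8.85 tcp [ 0.5227 -0.2065  0.265 ] yaw 0.6099 z [-0.  0. -1.] F [-2.5  1.4 -2.9] w 0.0304 g 60.8
 q [ 0.53  0.49 -0.34  1.93  0.23  0.76 -0.9 ]
under 0.08734029933741025 Ftool [-1.24571388 -2.60344514  2.94292325] moment [ 0.23154281  0.72277924 -0.26668111]
```

Call:
arm_command(
  plan=[
    {"claw": 1, "tx": -0.0005, "ty": -0.001, "tz": 0.001, "ax": 0, "ay": 0, "az": 0},
    {"claw": 1, "tx": 0, "ty": 0, "tz": 0.002, "ax": 0, "ay": 0, "az": 0},
    {"claw": 1, "tx": 0, "ty": 0, "tz": 0.002, "ax": 0, "ay": 0, "az": 0},
    {"claw": 1, "tx": 0, "ty": 0, "tz": 0.002, "ax": 0, "ay": 0, "az": 0},
    {"claw": 1, "tx": 0, "ty": 0, "tz": 0.002, "ax": 0, "ay": 0, "az": 0},
    {"claw": 1, "tx": 0, "ty": 0, "tz": 0.002, "ax": 0, "ay": 0, "az": 0},
    {"claw": 1, "tx": 0, "ty": 0, "tz": 0.002, "ax": 0, "ay": 0, "az": 0},
    {"claw": 1, "tx": 0, "ty": 0, "tz": 0.002, "ax": 0, "ay": 0, "az": 0},
    {"claw": 1, "tx": 0, "ty": 0, "tz": 0.001, "ax": 0, "ay": 0, "az": 0},
    {"claw": 1, "tx": 0, "ty": 0, "tz": 0, "ax": 0, "ay": 0, "az": 0},
  ],
)

```text
clock: 9.68
tcp_pos: [0.5217, -0.2059, 0.2489]
orientation: [-2.996, -0.943, 0.0]
contact_force: [-0.3, 0.2, -3.1]
grip_width: 0.0303
gripper_force: 60.6
```

```bash
python3 -c "
from h import *
o,M=st(); print('under',o['tcp_pos'][2]-.1777,'Ftool',M.T@o['contact_force'],'moment',o['moment'])"
```

```text
t 9.68 tcp [ 0.5217 -0.2059  0.2489] yaw 0.6099 z [-0.  0. -1.] F [-0.3  0.2 -3.1] w 0.0303 g 60.6
 q [ 0.52  0.51 -0.33  1.94  0.24  0.73 -0.91]
under 0.07118797697383392 Ftool [-0.16804008 -0.34318241  3.06113093] moment [-0.02700396  0.00748978 -0.04894584]
```

Call:
arm_command(
  plan=[
    {"claw": 1, "tx": 0, "ty": 0, "tz": 0.0007, "ax": 0, "ay": 0, "az": 0},
    {"claw": 1, "tx": 0, "ty": 0, "tz": 0.0006, "ax": 0, "ay": 0, "az": 0},
    {"claw": 1, "tx": 0, "ty": 0, "tz": 0, "ax": 0, "ay": 0, "az": 0},
    {"claw": 0.3, "tx": 0, "ty": 0, "tz": 0, "ax": 0, "ay": 0, "az": 0},
    {"claw": 0.3, "tx": 0, "ty": 0, "tz": 0, "ax": 0, "ay": 0, "az": 0},
    {"claw": 0.3, "tx": 0, "ty": 0, "tz": 0, "ax": 0, "ay": 0, "az": 0},
    {"claw": 0.3, "tx": 0, "ty": 0, "tz": -0.015, "ax": 0, "ay": 0, "az": 0},
    {"claw": 0.3, "tx": 0, "ty": 0, "tz": -0.025, "ax": 0, "ay": 0, "az": 0},
    {"claw": 0.3, "tx": 0.01, "ty": 0, "tz": -0.03, "ax": 0, "ay": 0, "az": 0},
    {"claw": 0.3, "tx": 0.03, "ty": 0, "tz": 0, "ax": 0, "ay": 0, "az": 0},
  ],
)

```text
clock: 10.52
tcp_pos: [0.5542, -0.1866, 0.3233]
orientation: [2.994, 0.932, 0.006]
contact_force: [0.5, -0.3, 1.0]
grip_width: 0.0598
gripper_force: 0.0
```

```bash
python3 - <<'E'
from h import *
o,M=st(); c,s=np.cos(.61),np.sin(.61)
to([.5217+.092*c,-.2059+.092*s,.254],.61,M,o)
im=r.grab_frame("scene")[:,:,::-1]; print(tips("knob","scene")[:2],tips("eye","scene")[:2])
print("expected knob",.5217+.092*c,-.2059+.092*s)
cv2.imwrite("pics/g4.png",crop(im,130,180,150,130,4))
E
```

```text
t 10.52 tcp [ 0.5542 -0.1866  0.3233] yaw 0.6037 z [ 0.005 -0.005 -1.   ] F [ 0.5 -0.3  1. ] w 0.0598 g 0.0
 q [ 0.5   0.44 -0.36  1.84  0.2   0.89 -0.92]
 shift [ 0.0542 -0.0036  0.0693] turn [ 0.39 -0.09 -0.36]
[(0.77, array([ 0.8638, -0.1357,  0.039 ])), (0.6, array([ 0.5996, -0.1543,  0.1123]))] [(0.88, array([ 7.501e-01, -2.840e-01, -4.000e-04])), (0.72, array([ 0.7287,  0.2012, -0.0036]))]
expected knob 0.5971076176417842 -0.1531961936707557
```

View pics/g4.png

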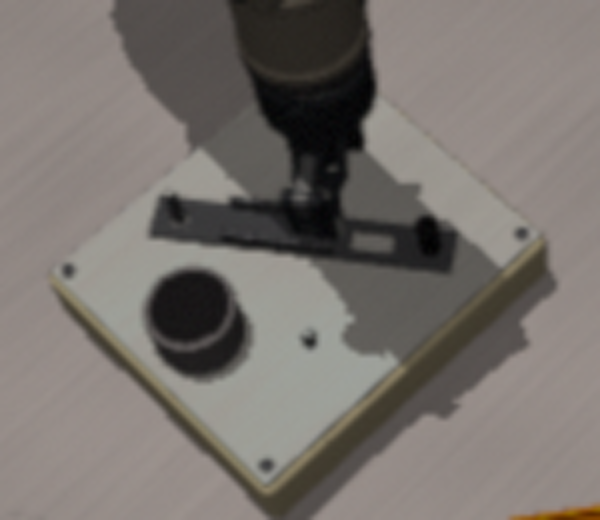

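The bar lies flat with the stud through the eye (crop (177,205)). The slot at crop (372,242) is well away from the bolt at (310,338). Next is the knob.

Call:
arm_command(
  plan=[
    {"claw": 0.3, "tx": 0.026, "ty": 0, "tz": 0, "ax": 0, "ay": 0, "az": 0},
    {"claw": 0.3, "tx": 0.026, "ty": 0, "tz": 0, "ax": 0, "ay": 0, "az": 0},
    {"claw": 0.3, "tx": 0, "ty": 0, "tz": 0.015, "ax": 0, "ay": 0, "az": 0},
    {"claw": 0.3, "tx": 0, "ty": 0, "tz": 0.015, "ax": 0, "ay": 0, "az": 0},
    {"claw": 0.3, "tx": 0, "ty": 0, "tz": 0, "ax": 0, "ay": 0, "az": 0},
    {"claw": 0.3, "tx": 0, "ty": 0, "tz": 0.01, "ax": 0, "ay": 0, "az": 0},
    {"claw": 0.3, "tx": 0, "ty": 0, "tz": 0.01, "ax": 0, "ay": 0, "az": 0},
    {"claw": 0.3, "tx": 0, "ty": 0, "tz": 0.01, "ax": 0, "ay": 0, "az": 0},
    {"claw": 0.3, "tx": 0, "ty": 0, "tz": 0, "ax": 0, "ay": 0, "az": 0},
    {"claw": 0.3, "tx": 0, "ty": 0, "tz": 0, "ax": 0, "ay": 0, "az": 0},
  ],
  squeeze=40,
)

```text
clock: 11.5
tcp_pos: [0.5968, -0.1534, 0.2572]
orientation: [-2.996, -0.943, 0.002]
contact_force: [0.1, -0.4, -0.3]
grip_width: 0.0596
gripper_force: 0.0
```

```bash
python3 - <<'E'
from h import *
o,M=st(); c,s=np.cos(.61),np.sin(.61)
to([.5217+.092*c,-.2059+.092*s,.253],.61,M,o)
E
```

```text
t 11.5 tcp [ 0.5968 -0.1534  0.2572] yaw 0.6096 z [-0.001  0.    -1.   ] F [ 0.1 -0.4 -0.3] w 0.0596 g 0.0
 q [ 0.4   0.57 -0.34  1.8   0.25  0.81 -1.02]
 shift [0.0003 0.     0.0042] turn [-0.06  0.06 -0.02]
```

Call:
arm_command(
  plan=[
    {"claw": 0.3, "tx": 0, "ty": 0, "tz": 0.004, "ax": 0, "ay": 0, "az": 0},
    {"claw": 0.3, "tx": 0, "ty": 0, "tz": 0, "ax": 0, "ay": 0, "az": 0},
    {"claw": 1, "tx": 0, "ty": 0, "tz": 0, "ax": 0, "ay": 0, "az": 0},
    {"claw": 1, "tx": 0, "ty": 0, "tz": 0, "ax": 0, "ay": 0, "az": 0},
    {"claw": 1, "tx": 0, "ty": 0, "tz": 0, "ax": 0, "ay": 0, "az": 0},
    {"claw": 1, "tx": 0, "ty": 0, "tz": 0, "ax": 0, "ay": 0, "az": 0},
    {"claw": 1, "tx": 0, "ty": 0, "tz": 0, "ax": 0, "ay": 0, "az": 0},
    {"claw": 1, "tx": 0, "ty": 0, "tz": 0, "ax": 0, "ay": 0, "az": 0},
    {"claw": 1, "tx": 0, "ty": 0, "tz": 0, "ax": 0, "ay": 0, "az": 0},
    {"claw": 1, "tx": 0, "ty": 0, "tz": 0, "ax": 0, "ay": 0, "az": 0},
  ],
  squeeze=40,
)

```text
clock: 12.33
tcp_pos: [0.5974, -0.1533, 0.2543]
orientation: [2.996, 0.943, 0.001]
contact_force: [-0.5, -1.3, 4.0]
grip_width: 0.0147
gripper_force: 39.1
```

```bash
cat > plan.py <<'E'
from h import *
def deltas(seq,M0,p0,E):
    """seq: (yaw turn, tilt) cumulative rad, rigid motion about eye E; prints row shifts (mm) and turns (deg)"""
    Mp,pp=M0,p0
    for yw,tl in seq:
        bx=M0[:2,0]; Rt=R.from_rotvec(tl*np.array([bx[1],-bx[0],0])).as_matrix()
        Q=R.from_euler('z',yw).as_matrix()@Rt
        Mn=Q@M0; pn=E+Q@(p0-E)
        print(np.round(Mp.T@(pn-pp)*1e3,2),np.round(R.from_matrix(Mp.T@Mn).as_rotvec(degrees=True),2)); Mp,pp=Mn,pn
E
python3 - <<'E'
from plan import *
o,M=st(); p=np.array(o['tcp_pos']); yaw=.61
E=p-.182*np.array([np.cos(yaw),np.sin(yaw),0]); E[2]=.070; print("E",E)
T=.115
deltas([(0,T*k/4) for k in range(1,5)]+[(-.636*k/12,T) for k in range(1,13)],M,p,E)
E
```

```text
t 12.33 tcp [ 0.5974 -0.1533  0.2543] yaw 0.6099 z [ 0.001 -0.    -1.   ] F [-0.5 -1.3  4. ] w 0.0147 g 39.1
 q [ 0.4   0.58 -0.34  1.8   0.25  0.81 -1.02]
E [ 0.44819678 -0.25752676  0.07      ]
[-5.37  0.   -5.16] [-0.    1.65  0.  ]
[-5.37  0.   -5.16] [-0.    1.65  0.  ]
[-5.37  0.   -5.16] [0.   1.65 0.  ]
[-5.37  0.   -5.16] [0.   1.65 0.  ]
[-0.22  8.46 -0.02] [-0.35 -0.    3.02]
[-0.22  8.46 -0.02] [-0.35 -0.    3.02]
[-0.22  8.46 -0.02] [-0.35 -0.    3.02]
[-0.22  8.46 -0.02] [-0.35 -0.    3.02]
[-0.22  8.46 -0.02] [-0.35 -0.    3.02]
[-0.22  8.46 -0.02] [-0.35 -0.    3.02]
[-0.22  8.46 -0.02] [-0.35 -0.    3.02]
[-0.22  8.46 -0.02] [-0.35 -0.    3.02]
[-0.22  8.46 -0.02] [-0.35 -0.    3.02]
[-0.22  8.46 -0.02] [-0.35 -0.    3.02]
[-0.22  8.46 -0.02] [-0.35 -0.    3.02]
[-0.22  8.46 -0.02] [-0.35 -0.    3.02]
```

Call:
arm_command(
  plan=[
    {"claw": 1, "tx": -0.0029, "ty": 0, "tz": -0.0028, "ax": 0, "ay": 0.9, "az": 0},
    {"claw": 1, "tx": -0.0059, "ty": 0, "tz": -0.0057, "ax": 0, "ay": 1.8, "az": 0},
    {"claw": 1, "tx": -0.0059, "ty": 0, "tz": -0.0056, "ax": 0, "ay": 1.8, "az": 0},
    {"claw": 1, "tx": -0.0059, "ty": 0, "tz": -0.0056, "ax": 0, "ay": 1.8, "az": 0},
    {"claw": 1, "tx": -0.0029, "ty": 0, "tz": -0.0028, "ax": 0, "ay": 0.9, "az": 0},
    {"claw": 1, "tx": 0, "ty": 0, "tz": 0, "ax": 0, "ay": 0, "az": 0},
    {"claw": 1, "tx": 0, "ty": 0, "tz": 0, "ax": 0, "ay": 0, "az": 0},
    {"claw": 1, "tx": 0, "ty": 0, "tz": 0, "ax": 0, "ay": 0, "az": 0},
    {"claw": 1, "tx": 0, "ty": 0, "tz": 0, "ax": 0, "ay": 0, "az": 0},
    {"claw": 1, "tx": 0, "ty": 0, "tz": 0, "ax": 0, "ay": 0, "az": 0},
  ],
)

```text
clock: 13.17
tcp_pos: [0.5769, -0.1673, 0.2746]
orientation: [-2.955, -0.931, -0.183]
contact_force: [-0.8, -1.9, -1.1]
grip_width: 0.0149
gripper_force: 39.1
```

```bash
python3 - <<'E'
from h import *
o,M=st(); print("tilt",np.arcsin(M[2,0]),"Ftool",np.round(M.T@o['contact_force'],1),o['moment'])
g=o['tcp_pos']+M@[0,0,.155]; print("grasp",g)
im=r.grab_frame("scene")[:,:,::-1]
cv2.imwrite("pics/g5.png",crop(im,130,180,150,130,4))
E
```

```text
t 13.17 tcp [ 0.5769 -0.1673  0.2746] yaw 0.6101 z [ 0.101  0.072 -0.992] F [-0.8 -1.9 -1.1] w 0.0149 g 39.1
 q [ 0.51  0.52 -0.41  1.85  0.17  0.72 -0.92]
tilt 0.12413446895125971 Ftool [-1.8  1.1  0.8] [-0.43523537  0.44170956  0.04772605]
grasp [ 0.59250546 -0.15615298  0.1207953 ]
```

View pics/g5.png

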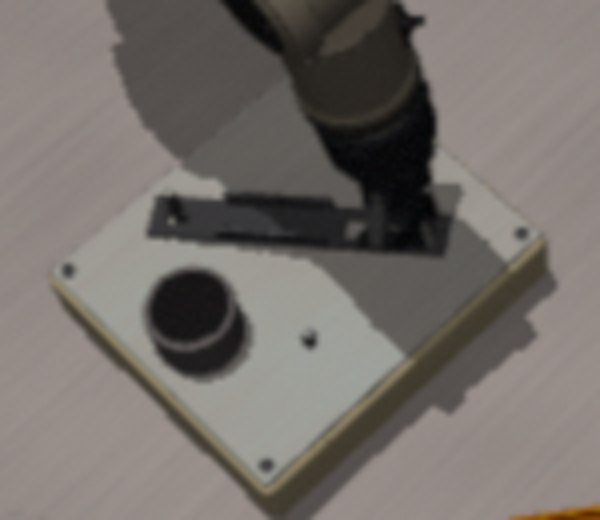

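The knob end is lifted and the stud still stands through the eye (crop (175,210)). Swing.

Call:
arm_command(
  plan=[
    {"claw": 1, "tx": -0.0001, "ty": 0.0041, "tz": 0, "ax": -0.19, "ay": 0, "az": 1.5},
    {"claw": 1, "tx": -0.0002, "ty": 0.0083, "tz": 0, "ax": -0.38, "ay": 0, "az": 3},
    {"claw": 1, "tx": -0.0002, "ty": 0.0083, "tz": 0, "ax": -0.38, "ay": 0, "az": 3},
    {"claw": 1, "tx": -0.0002, "ty": 0.0083, "tz": 0, "ax": -0.38, "ay": 0, "az": 3},
    {"claw": 1, "tx": -0.0002, "ty": 0.0083, "tz": 0, "ax": -0.38, "ay": 0, "az": 3},
    {"claw": 1, "tx": -0.0002, "ty": 0.0083, "tz": 0, "ax": -0.38, "ay": 0, "az": 3},
    {"claw": 1, "tx": -0.0002, "ty": 0.0083, "tz": 0, "ax": -0.38, "ay": 0, "az": 3},
    {"claw": 1, "tx": -0.0002, "ty": 0.0083, "tz": 0, "ax": -0.38, "ay": 0, "az": 3},
    {"claw": 1, "tx": -0.0001, "ty": 0.0041, "tz": 0, "ax": -0.19, "ay": 0, "az": 1.5},
    {"claw": 1, "tx": 0, "ty": 0, "tz": 0, "ax": 0, "ay": 0, "az": 0},
  ],
)

```text
clock: 14.05
tcp_pos: [0.6028, -0.2289, 0.2749]
orientation: [-3.111, -0.289, -0.196]
contact_force: [-0.6, -1.2, -0.1]
grip_width: 0.0143
gripper_force: 39.1
```

```bash
cat >> h.py <<'E'
def bar(o,M,E=(.4482,-.2575)):
    g=o['tcp_pos']+M@[0,0,.155]; d=g[:2]-np.array(E)
    print(" grasp",np.round(g,4),"r",round(np.hypot(*d),4),"bar dir",round(np.arctan2(d[1],d[0]),4),"tool yaw",round(np.arctan2(M[1,0],M[0,0]),4),"tilt",round(np.arcsin(M[2,0]),4),"roll",round(M[2,1],4),"Ftool",np.round(M.T@o['contact_force'],1),"mom",np.round(o['moment'],2))
E
python3 - <<'E'
from h import *
o,M=st(); bar(o,M)
E
```

```text
t 14.05 tcp [ 0.6028 -0.2289  0.2749] yaw 0.1853 z [ 0.123  0.022 -0.992] F [-0.6 -1.2 -0.1] w 0.0143 g 39.1
 q [ 0.47  0.56 -0.26  1.76  0.13  0.72 -1.22]
 grasp [ 0.6219 -0.2254  0.1211] r 0.1767 bar dir 0.1824 tool yaw 0.1853 tilt 0.1256 roll 0.0008 Ftool [-0.8  1.1  0. ] mom [-0.22  0.45  0.01]
```

Call:
arm_command(
  plan=[
    {"claw": 1, "tx": -0.0001, "ty": 0.0055, "tz": 0, "ax": -0.25, "ay": 0, "az": 2},
    {"claw": 1, "tx": -0.0002, "ty": 0.0083, "tz": 0, "ax": -0.38, "ay": 0, "az": 3},
    {"claw": 1, "tx": -0.0002, "ty": 0.0083, "tz": 0, "ax": -0.38, "ay": 0, "az": 3},
    {"claw": 1, "tx": -0.0001, "ty": 0.0055, "tz": 0, "ax": -0.25, "ay": 0, "az": 2},
    {"claw": 1, "tx": 0, "ty": 0.0028, "tz": 0, "ax": -0.13, "ay": 0, "az": 1},
    {"claw": 1, "tx": 0, "ty": 0.0014, "tz": 0, "ax": -0.06, "ay": 0, "az": 0.5},
    {"claw": 1, "tx": 0, "ty": 0.0014, "tz": 0, "ax": -0.06, "ay": 0, "az": 0.5},
    {"claw": 1, "tx": 0, "ty": 0, "tz": 0, "ax": 0, "ay": 0, "az": 0},
    {"claw": 1, "tx": 0, "ty": 0, "tz": 0, "ax": 0, "ay": 0, "az": 0},
    {"claw": 1, "tx": 0, "ty": 0, "tz": 0, "ax": 0, "ay": 0, "az": 0},
  ],
)

```text
clock: 14.88
tcp_pos: [0.6055, -0.2605, 0.2749]
orientation: [3.134, -0.036, 0.197]
contact_force: [0.3, -0.1, -0.7]
grip_width: 0.0149
gripper_force: 39.1
```

```bash
python3 - <<'E'
from h import *
o,M=st(); bar(o,M)
im=r.grab_frame("scene")[:,:,::-1]
cv2.imwrite("pics/g6.png",crop(im,140,200,100,90,6))
E
```

```text
t 14.88 tcp [ 0.6055 -0.2605  0.2749] yaw -0.0227 z [ 0.125 -0.002 -0.992] F [ 0.3 -0.1 -0.7] w 0.0149 g 39.1
 q [ 0.46  0.57 -0.19  1.74  0.1   0.73 -1.36]
 grasp [ 0.6249 -0.2609  0.1211] r 0.1767 bar dir -0.0192 tool yaw -0.0227 tilt 0.1256 roll -0.0004 Ftool [0.2 0.1 0.7] mom [0.14 0.49 0.09]
```

View pics/g6.png

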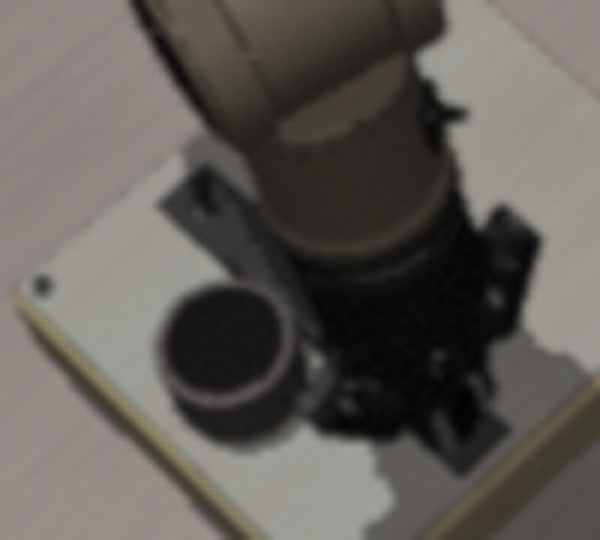

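The bar is alongside the tube and no contact force shows yet. I'll creep until it touches.

Call:
arm_command(
  plan=[
    {"claw": 1, "tx": 0, "ty": 0.0007, "tz": 0, "ax": -0.03, "ay": 0, "az": 0.25},
    {"claw": 1, "tx": 0, "ty": 0, "tz": 0, "ax": 0, "ay": 0, "az": 0},
    {"claw": 1, "tx": 0, "ty": 0.0007, "tz": 0, "ax": -0.03, "ay": 0, "az": 0.25},
    {"claw": 1, "tx": 0, "ty": 0, "tz": 0, "ax": 0, "ay": 0, "az": 0},
    {"claw": 1, "tx": 0, "ty": 0.0007, "tz": 0, "ax": -0.03, "ay": 0, "az": 0.25},
    {"claw": 1, "tx": 0, "ty": 0, "tz": 0, "ax": 0, "ay": 0, "az": 0},
    {"claw": 1, "tx": 0, "ty": 0, "tz": 0, "ax": 0, "ay": 0, "az": 0},
    {"claw": 1, "tx": 0, "ty": 0, "tz": 0, "ax": 0, "ay": 0, "az": 0},
    {"claw": 1, "tx": 0, "ty": 0, "tz": 0, "ax": 0, "ay": 0, "az": 0},
    {"claw": 1, "tx": 0, "ty": 0, "tz": 0, "ax": 0, "ay": 0, "az": 0},
  ],
)

```text
clock: 15.77
tcp_pos: [0.6057, -0.2627, 0.275]
orientation: [3.133, -0.057, 0.198]
contact_force: [3.0, 3.7, -1.3]
grip_width: 0.0145
gripper_force: 39.0
```

```bash
python3 - <<'E'
from h import *
o,M=st(); bar(o,M)
E
```

```text
t 15.77 tcp [ 0.6057 -0.2627  0.275 ] yaw -0.0363 z [ 0.126 -0.004 -0.992] F [ 3.   3.7 -1.3] w 0.0145 g 39.0
 q [ 0.46  0.57 -0.19  1.73  0.1   0.73 -1.37]
 grasp [ 0.6252 -0.2634  0.1212] r 0.177 bar dir -0.0331 tool yaw -0.0363 tilt 0.1262 roll -0.0004 Ftool [ 2.7 -3.8  1.6] mom [0.78 0.06 0.05]
```

Contact with the tube (3.8 N). I'll ease off slightly and lower about the eye.

Call:
arm_command(
  plan=[
    {"claw": 1, "tx": 0, "ty": -0.0004, "tz": 0, "ax": 0.02, "ay": 0, "az": -0.15},
    {"claw": 1, "tx": 0.0015, "ty": 0, "tz": 0.0014, "ax": 0, "ay": -0.45, "az": 0},
    {"claw": 1, "tx": 0.0015, "ty": 0, "tz": 0.0014, "ax": 0, "ay": -0.45, "az": 0},
    {"claw": 1, "tx": 0.0015, "ty": 0, "tz": 0.0014, "ax": 0, "ay": -0.45, "az": 0},
    {"claw": 1, "tx": 0.0015, "ty": 0, "tz": 0.0014, "ax": 0, "ay": -0.45, "az": 0},
    {"claw": 1, "tx": 0.0015, "ty": 0, "tz": 0.0014, "ax": 0, "ay": -0.45, "az": 0},
    {"claw": 1, "tx": 0.0015, "ty": 0, "tz": 0.0014, "ax": 0, "ay": -0.45, "az": 0},
    {"claw": 1, "tx": 0, "ty": 0, "tz": 0, "ax": 0, "ay": 0, "az": 0},
    {"claw": 1, "tx": 0, "ty": 0, "tz": 0, "ax": 0, "ay": 0, "az": 0},
    {"claw": 1, "tx": 0, "ty": 0, "tz": 0, "ax": 0, "ay": 0, "az": 0},
  ],
)

```text
clock: 16.6
tcp_pos: [0.615, -0.2633, 0.2674]
orientation: [3.137, -0.054, 0.123]
contact_force: [-1.1, 0.4, -1.7]
grip_width: 0.0145
gripper_force: 39.1
```

```bash
python3 - <<'E'
from h import *
o,M=st(); bar(o,M)
E
```

```text
t 16.6 tcp [ 0.615  -0.2633  0.2674] yaw -0.0343 z [ 0.078 -0.003 -0.997] F [-1.1  0.4 -1.7] w 0.0145 g 39.1
 q [ 0.44  0.6  -0.18  1.7   0.11  0.78 -1.38]
 grasp [ 0.6271 -0.2637  0.1128] r 0.179 bar dir -0.0349 tool yaw -0.0343 tilt 0.0782 roll 0.0002 Ftool [-1.2 -0.4  1.6] mom [ 0.12  0.34 -0.05]
```

At this tilt the slot is below the bolt top with no resistance, so the bolt has entered. I'll lower the rest.

Call:
arm_command(
  plan=[
    {"claw": 1, "tx": 0.0018, "ty": 0, "tz": 0.0017, "ax": 0, "ay": -0.55, "az": 0},
    {"claw": 1, "tx": 0.0018, "ty": 0, "tz": 0.0017, "ax": 0, "ay": -0.55, "az": 0},
    {"claw": 1, "tx": 0.0018, "ty": 0, "tz": 0.0017, "ax": 0, "ay": -0.55, "az": 0},
    {"claw": 1, "tx": 0.0018, "ty": 0, "tz": 0.0017, "ax": 0, "ay": -0.55, "az": 0},
    {"claw": 1, "tx": 0.0018, "ty": 0, "tz": 0.0017, "ax": 0, "ay": -0.55, "az": 0},
    {"claw": 1, "tx": 0.0018, "ty": 0, "tz": 0.0017, "ax": 0, "ay": -0.55, "az": 0},
    {"claw": 1, "tx": 0.0018, "ty": 0, "tz": 0.0017, "ax": 0, "ay": -0.55, "az": 0},
    {"claw": 1, "tx": 0.0015, "ty": 0, "tz": 0.0014, "ax": 0, "ay": -0.45, "az": 0},
    {"claw": 1, "tx": 0, "ty": 0, "tz": 0, "ax": 0, "ay": 0, "az": 0},
    {"claw": 1, "tx": 0, "ty": 0, "tz": 0, "ax": 0, "ay": 0, "az": 0},
  ],
)

```text
clock: 17.43
tcp_pos: [0.6299, -0.2635, 0.2546]
orientation: [-3.141, 0.053, -0.005]
contact_force: [-1.9, 0.1, -2.0]
grip_width: 0.0146
gripper_force: 39.1
```

```bash
python3 - <<'E'
from h import *
o,M=st(); bar(o,M)
E
```

```text
t 17.43 tcp [ 0.6299 -0.2635  0.2546] yaw -0.034 z [ 0.003  0.    -1.   ] F [-1.9  0.1 -2. ] w 0.0146 g 39.1
 q [ 0.42  0.65 -0.16  1.64  0.13  0.86 -1.4 ]
 grasp [ 0.6303 -0.2635  0.0996] r 0.1822 bar dir -0.0328 tool yaw -0.034 tilt 0.0029 roll -0.0001 Ftool [-1.9 -0.1  2. ] mom [0.05 0.55 0.03]
```

Call:
arm_command(
  plan=[
    {"claw": 1, "tx": 0, "ty": 0, "tz": 0.0004, "ax": 0, "ay": 0, "az": 0},
    {"claw": 0.5, "tx": 0, "ty": 0, "tz": 0, "ax": 0, "ay": 0, "az": 0},
    {"claw": 0.4, "tx": 0, "ty": 0, "tz": 0, "ax": 0, "ay": 0, "az": 0},
    {"claw": 0.4, "tx": 0, "ty": 0, "tz": 0, "ax": 0, "ay": 0, "az": 0},
    {"claw": 0.4, "tx": 0, "ty": 0, "tz": 0, "ax": 0, "ay": 0, "az": 0},
    {"claw": 0.4, "tx": 0, "ty": 0, "tz": -0.01, "ax": 0, "ay": 0, "az": 0},
    {"claw": 0.4, "tx": 0, "ty": 0, "tz": -0.03, "ax": 0, "ay": 0, "az": 0},
    {"claw": 0.4, "tx": 0, "ty": 0, "tz": -0.035, "ax": 0, "ay": 0, "az": 0},
    {"claw": 0.4, "tx": 0, "ty": 0, "tz": -0.035, "ax": 0, "ay": 0, "az": 0},
    {"claw": 0.4, "tx": 0, "ty": 0, "tz": -0.035, "ax": 0, "ay": 0, "az": 0},
  ],
)

```text
clock: 18.27
tcp_pos: [0.6293, -0.2634, 0.4021]
orientation: [3.141, -0.053, 0.007]
contact_force: [0.8, 0.1, -0.2]
grip_width: 0.0509
gripper_force: 0.0
```

Call:
arm_command(
  plan=[
    {"claw": 0.4, "tx": 0, "ty": -0.02, "tz": -0.03, "ax": 0, "ay": 0, "az": 0},
    {"claw": 0.4, "tx": 0, "ty": -0.04, "tz": 0, "ax": 0, "ay": 0, "az": 0},
    {"claw": 0.4, "tx": 0, "ty": -0.04, "tz": 0, "ax": 0, "ay": 0, "az": 0},
    {"claw": 0.4, "tx": 0, "ty": -0.04, "tz": 0, "ax": 0, "ay": 0, "az": 0},
    {"claw": 0.4, "tx": 0, "ty": -0.04, "tz": 0, "ax": 0, "ay": 0, "az": 0},
    {"claw": 0.4, "tx": 0, "ty": -0.04, "tz": 0, "ax": 0, "ay": 0, "az": 0},
    {"claw": 0.4, "tx": 0, "ty": -0.02, "tz": 0, "ax": 0, "ay": 0, "az": 0},
    {"claw": 0.4, "tx": 0, "ty": 0, "tz": 0, "ax": 0, "ay": 0, "az": 0},
    {"claw": 0.4, "tx": 0, "ty": 0, "tz": 0, "ax": 0, "ay": 0, "az": 0},
    {"claw": 0.4, "tx": 0, "ty": 0, "tz": 0, "ax": 0, "ay": 0, "az": 0},
  ],
)

```text
clock: 19.1
tcp_pos: [0.6375, -0.0248, 0.4302]
orientation: [3.14, -0.055, 0.007]
contact_force: [-0.2, -0.0, 0.5]
grip_width: 0.0508
gripper_force: 0.0
```

```bash
python3 - <<'E'
from h import *
o,M=st()
s=r.grab_frame("scene")[:,:,::-1];t=r.grab_frame("top")[:,:,::-1]
cv2.imwrite("pics/g7.png",np.hstack([crop(s,140,190,100,110,4),crop(t,295,190,100,110,4)]))
E
```

```text
t 19.1 tcp [ 0.6375 -0.0248  0.4302] yaw -0.0352 z [ 0.004 -0.001 -1.   ] F [-0.2 -0.   0.5] w 0.0508 g 0.0
 q [ 0.12  0.41 -0.25  1.61  0.11  1.13 -1.75]
```

View pics/g7.png

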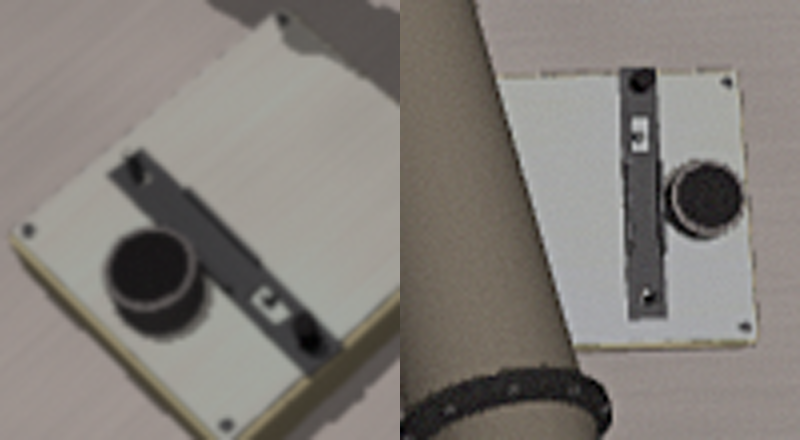

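The bar lies flat beside the tube. The stud is through the eye (scene crop (137,172), top crop (649,295)), the bolt is visible in the slot (scene crop (268,300), top crop (639,137)), and the gripper is clear.

```bash
python3 -c "
from bench import r
print(r.hand_in())"
```

```text
the job is handed in; nothing more can be done
None
```

The steel bar lies flat on the machine's top, stud through its eye and bolt through its slot, swung in by the knob after I had let go of it; the gripper is clear and the job is handed in at about 19 s of the 64 s allowed (I did not check the bowl, jar and spatula in a final picture).

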